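# Loosely nest two tapered filter sleeves in a sprung stand

### The job

Put the dry filter adapters away as a nested set: set the blue tapered sleeve into the black rubber sleeve on the stand and let go of it, then nest the orange one inside the blue one. Each must end up square, narrow end down, resting loosely all the way down in the taper: lower it until it just meets resistance, stop and let go, because these tapers wedge tight if they are pushed with more than about 20 N or dropped in, even from several millimetres up. Leave the brown bottle, the beaker and the petri dish where they are.

Things in the scene. Friction and masses are not known exactly. Their poses are not given: they have to be found in the camera images.
- blue_sleeve: loose blue tapered sleeve, hollow, 120 g, 72 mm long; origin at the centre of its narrow end, z towards its wide end. Outside radius 19.4 mm at z = 0, widening to 27 mm at z = 38, straight to z = 48, then the collar. Bore radius 23 mm at the wide end, narrowing 0.2 mm per mm. Nested, its origin lies about 38 mm below the black sleeve's mouth, its collar begins about 10 mm above that mouth
- blue_grip (a point): middle of the blue sleeve's grip collar (64 mm across, 24 mm tall, from z = 48 to 72 mm of the sleeve), 60 mm from its origin; axes as the sleeve's. At the start the sleeve hangs by this collar in its holder, narrow end down, wide end leaning 30 degrees from vertical towards the holder's -x
- orange_sleeve: loose orange tapered sleeve, narrow bore, 90 g, 74 mm long; origin at the centre of its narrow end, z towards its wide end. Outside radius 15 mm at z = 0, widening to 23 mm at z = 40, straight to z = 50, then the collar. Nested, its origin lies about 32 mm up the blue sleeve's z axis (give or take 3 mm), its collar begins about 10 mm above the blue sleeve's wide end
- orange_grip (a point): middle of the orange sleeve's grip collar (54 mm across, 24 mm tall, from z = 50 to 74 mm of the sleeve), 62 mm from its origin; axes as the sleeve's. It starts hanging by this collar in its own holder, tilted as the blue one
- holder_blue: fixed white holder of the blue sleeve: a 96 x 104 x 8 mm plate on legs, its upper face tilted 30 degrees to look up and to the holder's -x; a 58 mm hole in it. Origin on the bench under the hole, whose centre in the upper face is 75 mm up; hole axis (-0.5, 0, 0.866) in the holder's frame. Draw the sleeve about 60 mm along it to come clear; fingers fit at the collar's +y and -y sides
- holder_orange: the same kind of fixed white holder with a 49 mm hole, for the orange sleeve; same origin, axes, height and tilt. Either holder may be the left one
- stand: fixed stand: grey base 165 x 110 x 12 mm, steel rod, top 102 mm up, 88 mm from the sleeve axis on the stand's +x side, and a springy arm carrying the black rubber sleeve, wide mouth up, axis upright. The arm yields downwards about 1 mm per 1.5 N, up to 14 mm. Mouth: bore radius 27 mm, narrowing 0.2 mm per mm over 44 mm, outside radius 32 mm. Origin on the bench on the sleeve axis
- stand_axis (a point): point on top of the stand's base plate (12 mm above the bench), straight below the centre of the black sleeve's mouth. The mouth's height is not reported: the arm is clamped so that the mouth is somewhere from 75 to 105 mm above the bench
- amber_bottle: loose bystander: brown glass bottle with white cap, 48 mm across, 108 mm tall; origin at the centre of its underside; leave it where it is
- beaker: loose bystander: clear glass beaker with a crimped foil cap, 75 mm across, 85 mm tall; origin at the centre of its underside; leave it where it is
- petri_dish: loose bystander: clear round petri dish with purple filling, 90 mm across, 16 mm tall; origin at the centre of its underside; leave it where it is
Not all that is in view belongs to the job. Of the things that look like the orange_sleeve, the smaller one is meant. What is shaped like the stand but purple is not meant.

How it is judged (in metres and radians):
On the way, in this order (a step that is already met when the one before it is completed fails the run):
1. the blue sleeve sits square and loose in the black sleeve, let go (horizontal distance between blue_sleeve and stand_axis below 0.005 m and angle between blue_sleeve's own z axis and vertical below 0.09 rad and height (world z) of blue_sleeve above 0.028 m and contact force between blue_sleeve and stand above 0.1 N and contact force between the fingers and blue_sleeve below 0.02 N), for 0.3 s.
2. the orange sleeve sits square and loose in the blue sleeve, let go (horizontal distance between blue_sleeve and stand_axis below 0.005 m and angle between blue_sleeve's own z axis and vertical below 0.09 rad and height (world z) of blue_sleeve above 0.028 m and contact force between blue_sleeve and stand above 0.1 N and horizontal distance between orange_sleeve and blue_sleeve below 0.005 m and angle between the z axis of orange_sleeve and the z axis of blue_sleeve, either way round below 0.09 rad and z of orange_sleeve in the frame of blue_sleeve between 0.025 and 0.04 m and contact force between orange_sleeve and blue_sleeve above 0.1 N and contact force between the fingers and orange_sleeve below 0.02 N), for 0.3 s.
At the end, for the whole second after the job is handed in: The blue sleeve rests in the black sleeve of the stand, within 5 mm of its axis and 5 degrees of upright; the orange sleeve rests in the blue one, within 5 mm and 5 degrees of its axis, its narrow end 25 to 40 mm up the blue sleeve; both at rest, held by nothing else (horizontal distance between blue_sleeve and stand_axis below 0.005 m and angle between blue_sleeve's own z axis and vertical below 0.09 rad and height (world z) of blue_sleeve above 0.028 m and contact force between blue_sleeve and stand above 0.1 N and horizontal distance between orange_sleeve and blue_sleeve below 0.005 m and angle between the z axis of orange_sleeve and the z axis of blue_sleeve, either way round below 0.09 rad and z of orange_sleeve in the frame of blue_sleeve between 0.025 and 0.04 m and contact force between orange_sleeve and blue_sleeve above 0.1 N and linear speed of each of blue_sleeve, orange_sleeve below 0.02 m/s); the robot touches nothing.
It fails at once if a sleeve is dropped or pushed into the black sleeve with more than 20 N (wedged) (contact force between any of blue_sleeve, orange_sleeve and stand above 20 N).
It fails at once if the orange sleeve is dropped or pushed into the blue one with more than 20 N (wedged) (contact force between orange_sleeve and blue_sleeve above 20 N).
It fails at once if a bystander is moved by more than 20 mm (distance of any of amber_bottle, beaker, petri_dish from where it was at the start of the episode above 0.02 m).
It also fails if it takes over 51 s, if anything falls off the work surface, if the arm or the gripper's body presses on something with over 40 N, if the wrist force passes 120 N, or if a joint passes its speed limit or range.

### The arm

A 6-joint arm with a two-finger parallel gripper is mounted at the origin on a cart in front of the work surface, level with it; the furniture and walls round the work are solid. World frame = base frame: x ahead of the robot, y to its left, z up, the work surface at z = 0. Lengths are in mm, angles in rad, forces in N, time in s.
With the tool pointing down it reaches from about 275 to 1000 mm from the base axis. Payload 8.4 kg.
Tool frame: the origin (TCP) lies at the very end of the fingers, on their centre line; the grasp point (between the pads) lies 19 mm behind it; z points along the fingers, y is the line along which they close (so a half turn about z gives the same grasp; the last joint's range is limited). The gripper opens to 85 mm and grips with 20 to 120 N. Pads are 22 mm wide; open, the fingers measure 114 mm over their backs; the gripper's body (76 mm by 85 mm) begins 54 mm behind the grasp point. The pads swing forward as they close: fully open they stand 13 mm farther back than shut.
Start: joints at [1.308, 0.353, 1.633, -0, 1.155, -0.002], TCP at [161.157, 603.868, 209.581] pointing down, gripper open.
Joint ranges: [-2.63, 2.63], [-0.92, 2.1], [0.06, 2.66], [-1.3, 4.44], [0, 2.69], [-3.02, 3.02]. Speed limits (rad/s): [2.22, 2.22, 2.79, 3.14, 3.14, 3.14].

### API

Orientations are given as [roll, pitch, yaw] about the fixed x, y, z axes, in that order (R = Rz(yaw) Ry(pitch) Rx(roll)).
In Python, from rig import sensors, grab_frame, camera_params, order gives the robot as it stands. The module is installed in compiled form; this text tells all that it offers.
- The arm moves only by the tool move_arm, never from a script. Its argument "motion" is a list of rows, each a list of 7 numbers: the turn, a rotation vector about the tool's x, y, z in parts of the range, where 1.0 means pi/2 rad, then the shift along the tool's x, y, z in shares of 75 cm (1.0 is 75 cm), then the finger opening in m, from 0 to 0.0854. A call has 1 to 8 rows; each row is the pose to reach, as a shift and turn from the pose commanded when the call began, along the tool's axes at that moment; what a row does not reach only later rows make up. A row lasts 1/8 s, in which the tool goes at most 62.5 mm and 10.7 degrees, less where a joint would pass 70% of its speed; a pose out of reach is approached as far as the arm can. No shift or turn number may pass 1 either way. A call with a gripper value outside its range is refused whole. The fingers move at their own pace and stop on an object; "grip_force" is the grip in N (left out, the last holds). Time passes only in rows, so rows that repeat a pose let the fingers close. It gives the time, the measured TCP pose, the force, the opening and the grip force at its end, in the units of the state.
- sensors.sense(): the state, without advancing time (a new reading comes with each control period).
- grab_frame(name): name is "side" or "top"; returns (picture, depth): 480x640x3 uint8, red, green, blue; 480x640 float32, mm along the optical axis (not along the pixel's ray), 0 where there is no reading.
- camera_params(name): a dict with "camera_matrix" (3x3 intrinsics, pixels), "world_from_camera" (4x4, takes a point from camera to world coordinates). Camera axes: x right, y down, z forward; pixel columns grow to the right and rows downward; lengths in mm; the calibration is good to about 2 mm. A picture is of the moment at which its call begins. camera_params takes no time and is no camera call.
- order.sign_off(): hands the job in; it is judged then, once.
The state is a dict: "clock": time; "qpos": joint angles; "qvel": joint speeds; "joint_efforts": joint torques, N m; "eef_pos": TCP position; "tcp_rot": TCP orientation; "contact_force": force on the tool from outside, world axes, zero at the start; "wrist_torque": the same for the moment, N m; "opening": opening from 0.0 (shut) to 1.0 (fully open); "grasp_force": force on a finger pad.
Only numpy, scipy, OpenCV 4.12 (cv2) and the standard library are available. Lean on these libraries where they do the work, as an engineer would, in place of code of your own. Each camera call takes 0.05 s, during which the arm holds its last target. There are 200 camera calls.

## Working session

There is one attempt and no reset: what is moved stays moved. The work goes in short steps, Python scripts to look and compute and a tool call to move; the robot and the scene stay as the last step left them, time stands still between calls to the robot, and variables do not carry over. Pictures are saved under pics/ and viewed, at most 10 in all, crops included, and the job is handed in when it is done.

Besides the shell and the picture viewer there is one more tool, called after "Call:" in YAML: its name, and indented under it one key for each argument. move_arm: Moves the arm, as the interface text tells. Its arguments: {"type":"object","properties":{"motion":{"type":"array","items":{"type":"array","items":{"type":"number"}}},"grip_force":{"type":"number"}},"required":["motion"]}

```bash
mkdir -p pics
python3 - <<'E'
from rig import sensors, grab_frame, camera_params
import cv2, numpy as np
for n in ("side","top"):
    p,d=grab_frame(n); np.savez(f"{n}0.npz",p=p,d=d)
    cv2.imwrite(f"pics/{n}0.png",p[:,:,::-1])
    c=camera_params(n); print(n,np.round(c["camera_matrix"],1).tolist(),np.round(c["world_from_camera"],3).tolist(), (d>0).mean())
print(sensors.sense())
E
```

```text
side [[610.1, 0.0, 322.8], [0.0, 610.1, 228.8], [0.0, 0.0, 1.0]] [[-0.979, -0.141, 0.149, 274.994], [-0.205, 0.723, -0.66, 1182.56], [-0.014, -0.676, -0.737, 1302.677], [0.0, 0.0, 0.0, 1.0]] 0.9958333333333333
top [[433.3, 0.0, 312.9], [0.0, 433.3, 238.2], [0.0, 0.0, 1.0]] [[-0.021, -0.987, 0.161, 324.116], [-1.0, 0.021, 0.001, 63.339], [-0.004, -0.161, -0.987, 1218.241], [0.0, 0.0, 0.0, 1.0]] 0.9960123697916666
{'clock': 0.1, 'qpos': array([ 1.30759366e+00,  3.53523429e-01,  1.63404177e+00,  1.57125772e-05,
        1.15521783e+00, -2.41704395e-03]), 'qvel': array([ 0.00135799, -0.00027116, -0.00149916, -0.00154208,  0.00076536,
        0.00062187]), 'joint_efforts': array([-2.23331335e-03, -6.06355047e+01, -3.42822182e+01, -2.08825527e-04,
        3.99317752e-03, -5.35184526e-06]), 'eef_pos': array([161.03922465, 603.43612099, 208.97911731]), 'tcp_rot': array([-3.14040232e+00, -1.72447500e-05,  2.88080067e+00]), 'contact_force': array([0.50868602, 0.09340507, 0.11201787]), 'wrist_torque': array([-0.07394085, -0.00849495,  0.01606578]), 'grasp_force': 0.0, 'opening': 1.004264917779064}
```

View pics/side0.png

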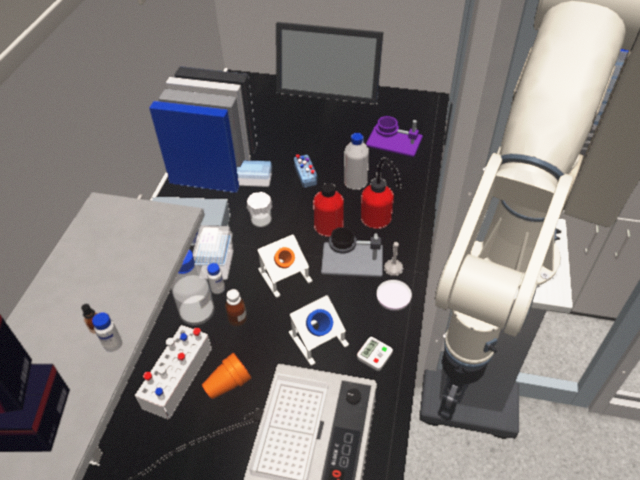

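View pics/top0.png

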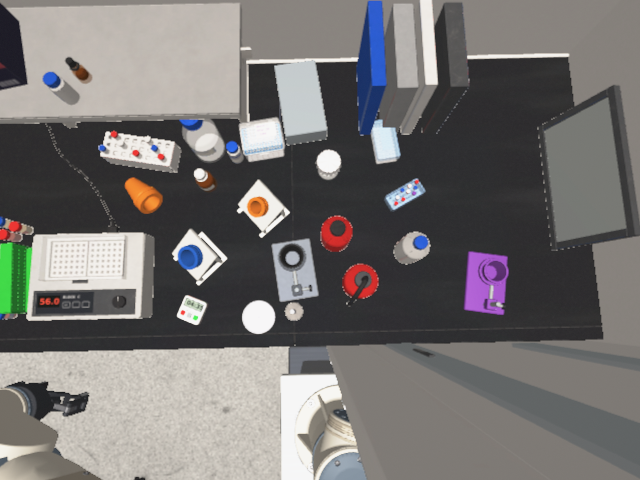

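The side view shows the blue sleeve at about (320,322), the orange one at (285,257), and the stand's black mouth at (343,240). In the top view they're at (187,257), (258,207) and (292,257). The large lying orange cone at (228,375) side and the purple stand are decoys. Next I'll measure these from depth.

```bash
cat > h.py <<'E'
import numpy as np, cv2
from scipy.optimize import least_squares
from rig import camera_params, grab_frame
def cloud(n,p,d):
    c=camera_params(n);K=c["camera_matrix"];T=c["world_from_camera"]
    v,u=np.mgrid[:480,:640]; 
    P=np.stack([(u-K[0,2])*d/K[0,0],(v-K[1,2])*d/K[1,1],d],-1)
    return P@T[:3,:3].T+T[:3,3]
def circ(xy,r=None):
    f=lambda q: np.hypot(*(xy-q[:2]).T)-(q[2] if r is None else r)
    m=xy.mean(0); s=least_squares(f,[*m,30] if r is None else m,loss="soft_l1",f_scale=.7)
    return s.x, np.sqrt((s.fun**2).mean())
def edge(mask):  # outer hull boundary pixels
    c,_=cv2.findContours(mask.astype(np.uint8),cv2.RETR_EXTERNAL,cv2.CHAIN_APPROX_NONE)
    return max(c,key=cv2.contourArea)[:,0,:]
def colour(p,lo,hi,smin,vmin=40):
    h=cv2.cvtColor(p,cv2.COLOR_RGB2HSV); return (h[...,0]>=lo)&(h[...,0]<=hi)&(h[...,1]>=smin)&(h[...,2]>=vmin)
def comp(mask,uv):
    _,l,_,_=cv2.connectedComponentsWithStats(mask.astype(np.uint8),connectivity=4)
    w=l[uv[1]-14:uv[1]+15,uv[0]-14:uv[0]+15]; k=np.bincount(w[w>0]).argmax(); return l==k
def plane(P):
    rng=np.random.default_rng(0);best=0
    for _ in range(400):
        a,b,c=P[rng.choice(len(P),3,False)];n=np.cross(b-a,c-a);L=np.linalg.norm(n)
        if L<1:continue
        n/=L; n*=np.sign(n[2]); i=abs((P-a)@n)<1.5
        if i.sum()>best and .75<n[2]<.95: best=i.sum();I=i
    Q=P[I];m=Q.mean(0);n=np.linalg.svd(Q-m,full_matrices=False)[2][2]; return n*np.sign(n[2]),m,best,Q
E
cat > m0.py <<'E'
from h import *
seeds=dict(blue=dict(side=(320,322),top=(187,257)),orange=dict(side=(285,257),top=(258,207)))
mk=dict(blue=(100,125,150),orange=(5,18,150))
for n in ("side","top"):
    z=np.load(n+"0.npz");p,d=z["p"],z["d"];W=cloud(n,p,d)
    hsv=cv2.cvtColor(p,cv2.COLOR_RGB2HSV); white=(hsv[...,1]<50)&(hsv[...,2]>170)
    for o in seeds:
        m=comp(colour(p,*mk[o]),seeds[o][n]); c=np.median(W[m],0)
        near=white&(np.linalg.norm(W-c,axis=-1)<85)&(W[...,2]>30)
        nn,pm,k,Q=plane(W[near])
        s=(W-pm)@nn; R=32 if o=="blue" else 27
        hh=np.percentile(s[m],[50,90,97])
        top=m&(abs(s-24)<2.5)
        e1=np.cross([0,0,1],nn);e1/=np.linalg.norm(e1);e2=np.cross(nn,e1)
        Pt=W[top]; ed=edge(top); Pe=W[ed[:,1],ed[:,0]]
        q=(Pe-pm)@np.c_[e1,e2]; x,r=circ(q); y,r2=circ(q,R)
        f=lambda v,h:np.round(pm+e1*v[0]+e2*v[1]+nn*h,1)
        print(n,o,"npix",m.sum(),top.sum(),"normal",np.round(nn,3),"tilt",round(np.degrees(np.arccos(nn[2])),1),k,"h",hh.round(1),"free",x.round(1),r.round(2),"top@free",f(x,24),"face@fixR",f(y,0),r2.round(2))
        E=np.linalg.svd(Q-pm,full_matrices=False)
        rect=cv2.minAreaRect(((Q-pm)@np.c_[e1,e2]).astype(np.float32)); print("   rect",np.round(rect[1],1),f(rect[0],0))
    # black mouth
    uv=dict(side=(343,240),top=(292,257))[n]
    win=np.zeros(d.shape,bool);win[uv[1]-25:uv[1]+26,uv[0]-25:uv[0]+26]=1
    dark=win&(hsv[...,2]<70)
    z_=W[...,2]; print(n,"dark z hist",np.histogram(z_[dark],bins=range(0,130,5))[0])
    np.save(n+"dark.npy",dark)
E
python3 m0.py
```

```text
side blue npix 364 130 normal [-0.337  0.348  0.875] tilt 29.0 430 h [21.1 27.  28.7] free [-0.8 -9.5 21. ] 2.17 top@free [464.8 398.1  91.4] face@fixR [474.8 379.   75.4] 2.25
   rect [ 97.6 104.4] [473.8 382.3  73.8]
side orange npix 282 76 normal [-0.301  0.392  0.87 ] tilt 29.6 353 h [19.2 27.1 29.6] free [15.6 10.6 38.4] 2.97 top@free [594.3 198.7  99.7] face@fixR [603.3 200.4  74.5] 2.92
   rect [104.6  96.3] [605.7 203.6  73.8]
side dark z hist [222  16   0   0   0   0   0   0   0   0   1   2  14  27  41  52  55  55
  51  61  71  12   1   0   0]
top blue npix 454 155 normal [-0.343  0.368  0.864] tilt 30.2 386 h [16.7 24.9 26.4] free [ -1.4 -11.5  29.3] 1.95 top@free [462.6 393.3  95. ] face@fixR [471.5 384.8  74.3] 3.49
   rect [104.8  97.3] [471.7 384.6  74.4]
top orange npix 317 116 normal [-0.331  0.378  0.865] tilt 30.2 443 h [18.2 25.6 26.7] free [-0.6 -5.2 23.8] 1.34 top@free [594.2 214.6  94.9] face@fixR [601.1 207.2  73. ] 3.66
   rect [105.1  96.3] [603.  206.7  73.9]
top dark z hist [210   1   1   0   0   0   0   0   0   0   0   1   5  19  13  19  29  19
  29  46  64   5   0   0   0]
```

```bash
cat > m1.py <<'E'
from h import *
N=np.array([-.338,.372,.865]);N/=np.linalg.norm(N);print("N",N.round(3),np.degrees(np.arctan2(N[1],N[0])))
e1=np.cross([0,0,1],N);e1/=np.linalg.norm(e1);e2=np.cross(N,e1);B=np.c_[e1,e2]
F=dict(blue=np.array([472.7,383.5,74.5]),orange=np.array([604.3,205.2,74.5]))
seeds=dict(blue=dict(side=(320,322),top=(187,257)),orange=dict(side=(285,257),top=(258,207)))
mk=dict(blue=(100,125,110),orange=(5,18,110))
for n in ("side","top"):
    z=np.load(n+"0.npz");p,d=z["p"],z["d"];W=cloud(n,p,d)
    for o in F:
        m=comp(colour(p,*mk[o]),seeds[o][n]);R=32 if o=="blue" else 27
        s=(W-F[o])@N; q=(W-F[o])@B
        ok=m&(s>4)&(s<30)&(np.hypot(*np.moveaxis(q,-1,0))<R+8)
        h=cv2.convexHull(q[ok].astype(np.float32))[:,0]
        # densify hull
        hd=np.concatenate([np.linspace(h[i-1],h[i],10) for i in range(len(h))])
        x,r=circ(hd); 
        rr=np.hypot(*(q-x[:2]).reshape(-1,2).T).reshape(s.shape); ring=ok&(rr>R*.78)&(rr<R*.95)
        print(n,o,"fit",x.round(1),round(r,2),"top s",np.median(s[ring]).round(1),"axis at face",(F[o]+B@x[:2]).round(1))
    dark=np.load(n+"dark.npy"); P=W[dark]; t=P[P[:,2]>92]; 
    h=cv2.convexHull(t[:,:2].astype(np.float32))[:,0]
    hd=np.concatenate([np.linspace(h[i-1],h[i],10) for i in range(len(h))]); x,r=circ(hd)
    y,_=circ(hd,32); rr=np.hypot(*(t[:,:2]-x[:2]).T)
    print(n,"mouth",x.round(1),round(r,2),y.round(1),"z",np.percentile(t[rr>x[2]-5,2],[25,50,75,90]).round(1))
    # base plate
    hsv=cv2.cvtColor(p,cv2.COLOR_RGB2HSV)
    g=(hsv[...,1]<90)&(hsv[...,2]>60)&(hsv[...,2]<190)&(abs(W[...,2]-12)<5)&(np.hypot(W[...,0]-x[0],W[...,1]-x[1])<140)
    g=g.astype(np.uint8); c,_=cv2.findContours(g,0,1); c=max(c,key=cv2.contourArea)[:,0]
    r=cv2.minAreaRect(W[c[:,1],c[:,0]][:,:2].astype(np.float32)); print("   base",r)
    st=(W[...,2]>80)&(W[...,2]<112)&(np.hypot(W[...,0]-x[0],W[...,1]-x[1])<110)&(np.hypot(W[...,0]-x[0],W[...,1]-x[1])>65)
    print("   rod pts",st.sum(),np.median(W[st],0).round(0),"max z",W[st][:,2].max() if st.any() else 0)
E
python3 m1.py
```

```text
N [-0.338  0.372  0.865] 132.25835287704
side blue fit [-0.9 -0.6 30.7] 0.81 top s 22.3 axis at face [473.  384.5  74.2]
side orange fit [-1.  -0.7 26. ] 0.77 top s 21.1 axis at face [604.6 206.3  74.1]
side mouth [-14729.  -2062.  15350.] 22.39 [460.5 121.5] z [ 96.3 100.2 102.7 108.9]Traceback (most recent call last):
  File "m1.py", line 27, in <module>
    g=g.astype(np.uint8); c,_=cv2.findContours(g,0,1); c=max(c,key=cv2.contourArea)[:,0]
                                                         ~~~^^^^^^^^^^^^^^^^^^^^^^^
ValueError: max() iterable argument is empty
```

```bash
sed -i 's/t=P\[P\[:,2\]>92\]; /t=P[P[:,2]>85]; t=t[np.hypot(*(t[:,:2]-np.median(t[:,:2],0)).T)<42]; t=t[t[:,2]>94]/' m1.py; sed -i 's/c=max(c,key=cv2.contourArea)\[:,0\]/c=max(c or [np.zeros((1,1,2),int)],key=len)[:,0]/' m1.py; python3 m1.py
```

```text
N [-0.338  0.372  0.865] 132.25835287704
side blue fit [-0.9 -0.6 30.7] 0.81 top s 22.3 axis at face [473.  384.5  74.2]
side orange fit [-1.  -0.7 26. ] 0.77 top s 21.1 axis at face [604.6 206.3  74.1]
side mouth [461.8 121.2  31. ] 1.71 [461.1 121.5] z [ 97.7 100.6 102.4 104.2]
   base ((436.0325012207031, 119.76321411132812), (163.11233520507812, 113.17829895019531), 8.106411933898926)
   rod pts 301 [493.  41.  91.] max z 111.46267050061078
top blue fit [ 0.8 -2.1 31.4] 0.84 top s 22.8 axis at face [470.9 384.3  73.4]
top orange fit [ 0.2 -1.9 25.7] 0.59 top s 23.1 axis at face [603.  206.2  73.6]
top mouth [461.  121.8  29.6] 0.43 [459.7 122. ] z [ 98.5 100.8 102.4 103.8]
   base ((473.06732177734375, 112.08758544921875), (86.61163330078125, 83.99602508544922), 7.799258708953857)
   rod pts 207 [383.  98.  90.] max z 111.95733191661907
```

Run:
```python
import cv2
s=cv2.imread("pics/side0.png")[200:370,240:420]; t=cv2.imread("pics/top0.png")[180:330,160:330]
cv2.imwrite("pics/c0.png",cv2.hconcat([cv2.resize(s,(398,376)),cv2.resize(t,(398,376))]))
```

```text
(no output)
```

View pics/c0.png

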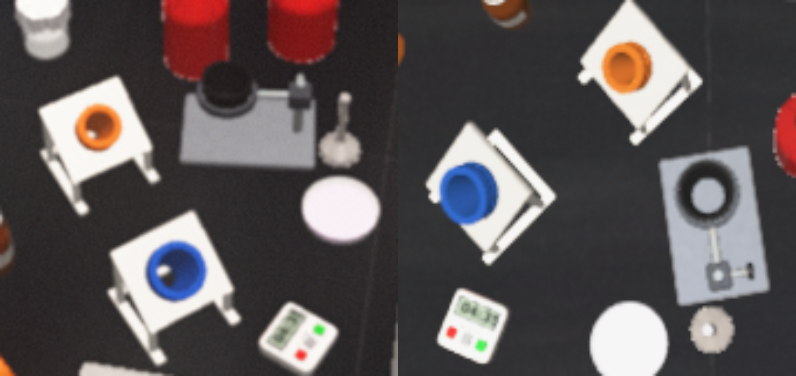

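The crop shows both sleeves seated in their plates, and the stand's rod is on the robot side of the black mouth. I'll check the heights of the red bottles next to the stand and plan the approach to the blue sleeve.

```bash
cat > plan.py <<'E'
import numpy as np
from scipy.spatial.transform import Rotation as Ro
from rig import sensors
N=np.array([-.338,.372,.865]);N/=np.linalg.norm(N)
BLUE=np.array([472.0,384.4,74.0]); ORANGE=np.array([603.8,206.2,74.0]); MOUTH=np.array([461.0,121.6,101.0])
def frame(z,y):
    z=np.array(z,float);z/=np.linalg.norm(z);y=np.array(y,float);y-=z*(y@z);y/=np.linalg.norm(y);return np.c_[np.cross(y,z),y,z]
HY=np.array([-N[1],N[0],0]);HY/=-np.linalg.norm(HY)   # horizontal, pointing away from robot
RT=frame(-N,HY)
def az(deg): return frame([0,0,-1],[np.cos(np.radians(deg)),np.sin(np.radians(deg)),0])
def delta(R,p,R0=None,p0=None):
    s=sensors.sense()
    R0=Ro.from_euler('xyz',s["tcp_rot"]).as_matrix() if R0 is None else R0; p0=s["eef_pos"] if p0 is None else p0
    rv=Ro.from_matrix(R0.T@R).as_rotvec(); sh=R0.T@(np.array(p)-p0)/1000
    print("turn",rv.round(3).tolist(),"shift m",sh.round(4).tolist(),"| rows>=",max(np.linalg.norm(rv)/.187,np.linalg.norm(sh)/.0625).round(1))
def state():
    s=sensors.sense(); print(round(s["clock"],2),"p",s["eef_pos"].round(1),"rot",s["tcp_rot"].round(3),"F",s["contact_force"].round(1),"M",s["wrist_torque"].round(2),"open",round(s["opening"]*85,1),"gf",round(s["grasp_force"],1),"q",s["qpos"].round(2))
E
python3 - <<'E'
from plan import *; from h import *
for n in ("side","top"):
    z=np.load(n+"0.npz");W=cloud(n,z["p"],z["d"])
    m=colour(z["p"],0,4,150)|colour(z["p"],175,180,150); m&=(W[...,0]>420)&(W[...,1]<100)&(W[...,2]>40)
    k,l,st,c=cv2.connectedComponentsWithStats(m.astype(np.uint8))
    for i in range(1,k):
        if st[i,4]>150: P=W[l==i]; print(n,st[i,4],"red x",np.percentile(P[:,0],[2,98]).round(),"y",np.percentile(P[:,1],[2,98]).round(),"z",np.percentile(P[:,2],[2,98]).round())
    t=(W[...,2]>105)&(W[...,2]<330)&(abs(W[...,0]-480)<130)&(W[...,1]>-140)&(W[...,1]<260)
    k,l,st,c=cv2.connectedComponentsWithStats(t.astype(np.uint8))
    for i in range(1,k):
        if st[i,4]>25: P=W[l==i]; print(n,st[i,4],"tall lo",P.min(0).round(),"hi",P.max(0).round())
print(HY)
delta(RT,BLUE+110*N)
delta(RT,BLUE-4*N,RT,BLUE+110*N)
E
```

```text
side 855 red x [485. 560.] y [-8. 44.] z [ 43. 135.]
side 542 tall lo [350. -83. 105.] hi [428. -19. 243.]
side 550 tall lo [485. -30. 105.] hi [564.  43. 163.]
top 625 red x [482. 557.] y [-32.  40.] z [ 58. 138.]
top 710 tall lo [483. -36. 105.] hi [563.  43. 160.]
top 523 tall lo [351. -89. 105.] hi [428. -22. 242.]
[ 0.7401201   0.67247471 -0.        ]
turn [0.149, -0.511, 0.559] shift m [-0.3105, -0.1015, 0.04] | rows>= 5.3
turn [0.0, 0.0, 0.0] shift m [0.0, -0.0, 0.114] | rows>= 1.8
```

Units first: shifts go in shares of 75 cm and turns go in shares of pi/2 rad. So -0.3105 m is -0.414, -0.27 m is -0.36, 0.559 rad is 0.3559.

Call:
move_arm:
  motion:
    - [0,-0.0637,0.0637,-0.0533,-0.0133,0,0.085]
    - [0.0191,-0.1273,0.1273,-0.1333,-0.04,0,0.085]
    - [0.0382,-0.191,0.191,-0.2133,-0.0667,0.0133,0.085]
    - [0.0637,-0.2546,0.2546,-0.2933,-0.0933,0.0267,0.085]
    - [0.0949,-0.3253,0.3559,-0.36,-0.1133,0.04,0.085]
    - [0.0949,-0.3253,0.3559,-0.414,-0.1353,0.0533,0.085]
    - [0.0949,-0.3253,0.3559,-0.414,-0.1353,0.0533,0.085]
    - [0.0949,-0.3253,0.3559,-0.414,-0.1353,0.0533,0.085]
  grip_force: 30

```text
clock: 1.1
eef_pos: [434.7, 425.9, 169.5]
tcp_rot: [3.14, 0.525, 2.308]
contact_force: [-0.0, 0.8, -0.5]
opening: 0.993
grasp_force: 0.0
```

```bash
python3 -c "
from plan import *
state();delta(RT,BLUE+110*N);delta(RT,BLUE-3*N)"
```

```text
1.1 p [434.7 425.9 169.5] rot [3.14  0.525 2.308] F [-0.   0.8 -0.5] M [ 0.16  0.18 -0.01] open 84.4 gf 0.0 q [ 1.06  0.47  1.67 -0.53  1.23  0.56]
turn [0.001, -0.002, -0.0] shift m [-0.0002, -0.0003, 0.0006] | rows>= 0.0
turn [0.001, -0.002, -0.0] shift m [-0.0004, -0.0004, 0.1136] | rows>= 1.8
```

Converted, 0.113 m is 0.1507, 0.109 m is 0.1453.

Call:
move_arm:
  motion:
    - [0,0,0,0,0,0.0467,0.085]
    - [0,0,0,0,0,0.0933,0.085]
    - [0,0,0,0,0,0.12,0.085]
    - [0,0,0,0,0,0.1373,0.085]
    - [0,0,0,0,0,0.1453,0.085]
    - [0,0,0,0,0,0.1507,0.085]
    - [0,0,0,0,0,0.1507,0.085]

```text
clock: 1.98
eef_pos: [473.3, 384.2, 72.1]
tcp_rot: [3.14, 0.525, 2.308]
contact_force: [-0.5, -0.4, 0.1]
opening: 0.994
grasp_force: 0.0
```

Call:
move_arm:
  motion:
    - [0,0,0,0,0,0,0.07]
    - [0,0,0,0,0,0,0.055]
    - [0,0,0,0,0,0,0.055]
    - [0,0,0,0,0,0,0.055]
    - [0,0,0,0,0,0,0.055]
  grip_force: 30

```text
clock: 2.6
eef_pos: [473.4, 384.4, 72.2]
tcp_rot: [3.139, 0.525, 2.308]
contact_force: [-0.3, 2.4, 4.1]
opening: 0.648
grasp_force: 2.2
```

Run:
```python
from plan import *; from h import *
state()
p,d=grab_frame("side"); q,_=grab_frame("top")
cv2.imwrite("pics/c1.png",np.hstack([cv2.resize(p[250:390,240:400],(400,350),interpolation=2),cv2.resize(q[190:330,120:280],(400,350),interpolation=2)])[:,:,::-1])
```

```text
2.6 p [473.4 384.4  72.2] rot [3.139 0.525 2.308] F [-0.3  2.4  4.1] M [ 0.35 -0.01  0.2 ] open 55.1 gf 2.2 q [ 0.98  0.57  1.76 -0.6   1.03  0.61]
```

View pics/c1.png

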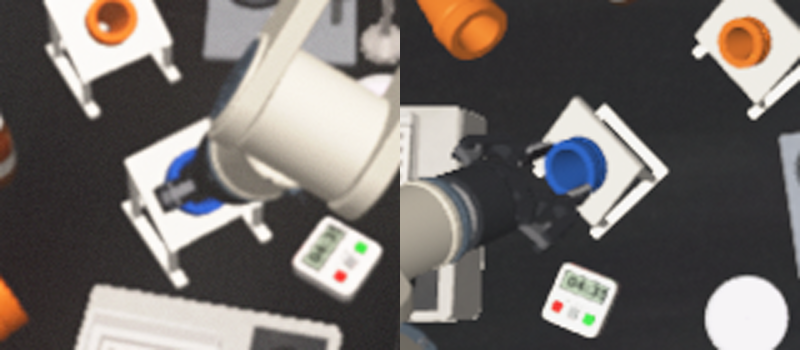

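The pads reached 55 mm, the commanded opening, which is less than the 64 mm collar. So this isn't a proper grip. I'll project the TCP and finger positions into the images to see where the fingers really are.

Run:
```python
from plan import *; from h import *
s=sensors.sense(); R=Ro.from_euler('xyz',s["tcp_rot"]).as_matrix(); p=s["eef_pos"]
out=[]
for n,(x0,y0,w,hh) in dict(side=(240,250,160,140),top=(120,190,160,140)).items():
    im,d=grab_frame(n); c=camera_params(n);K=c["camera_matrix"];T=np.linalg.inv(c["world_from_camera"])
    W=cloud(n,im,d); L=(W-p)@R
    big=cv2.resize(im[y0:y0+hh,x0:x0+w],None,fx=2.5,fy=2.5,interpolation=2)
    for v,col in (((0,0,0),(255,0,0)),((0,32,-8),(0,255,0)),((0,-32,-8),(0,255,0)),((0,32,-60),(255,255,0)),((0,-32,-60),(255,255,0)),((0,0,-73),(255,0,255))):
        P=p+R@np.array(v); q=K@(T[:3,:3]@P+T[:3,3]); u=q[:2]/q[2]; cv2.circle(big,tuple(int(k) for k in ((u-[x0,y0])*2.5)),3,col,-1)
    out.append(big)
    dark=(im.max(-1)<110)&(abs(L[...,0])<60)&(abs(L[...,1])<70)&(L[...,2]>-110)&(L[...,2]<20)&(W[...,2]>30)
    Q=L[dark]; 
    for lo in range(-110,20,10):
        k=Q[(Q[:,2]>=lo)&(Q[:,2]<lo+10)]
        if len(k): print(n,lo,len(k),"x",np.percentile(k[:,0],[5,95]).round(),"y",np.percentile(k[:,1],[5,50,95]).round())
    b=colour(im,100,125,110)&(np.linalg.norm(L,axis=-1)<70); print("blue",np.percentile(L[b],[3,50,97],axis=0).round().tolist())
cv2.imwrite("pics/c2.png",np.hstack(out)[:,:,::-1])
```

```text
side -110 14 x [-16.  16.] y [25. 28. 32.]
side -100 17 x [-15.  14.] y [26. 32. 35.]
side -90 14 x [-10.  12.] y [32. 36. 39.]
side -80 8 x [-10.  10.] y [33. 38. 40.]
side -70 1 x [7. 7.] y [31. 31. 31.]
side -30 2 x [12. 13.] y [20. 23. 27.]
side -20 1 x [12. 12.] y [28. 28. 28.]
side -10 4 x [-21.  17.] y [-5. -4.  1.]
side 10 2 x [-33. -31.] y [51. 52. 52.]
blue [[-29.0, -6.0, -29.0], [16.0, 10.0, -24.0], [28.0, 25.0, -4.0]]
top -110 102 x [-14.   3.] y [-63.   7.  59.]
top -100 116 x [-14.  16.] y [-58. -25.  57.]
top -90 94 x [-11.  12.] y [-58.  38.  56.]
top -80 91 x [-10.  13.] y [-57. -32.  52.]
top -70 29 x [-8. 10.] y [-41.  29.  43.]
top -60 32 x [-6. 10.] y [-41.  28.  40.]
top -50 30 x [-9.  8.] y [-40.  28.  39.]
top -40 17 x [-5.  6.] y [-37.  27.  40.]
top -30 5 x [-4. 26.] y [-26.  21.  29.]
top -20 7 x [-9. -2.] y [-33. -30.  19.]
top -10 7 x [-2. 48.] y [-50. -40.  18.]
top 10 2 x [-31. -24.] y [-52. -52. -52.]
blue [[-28.0, -30.0, -29.0], [5.0, 3.0, -18.0], [28.0, 25.0, 12.0]]
```

View pics/c2.png

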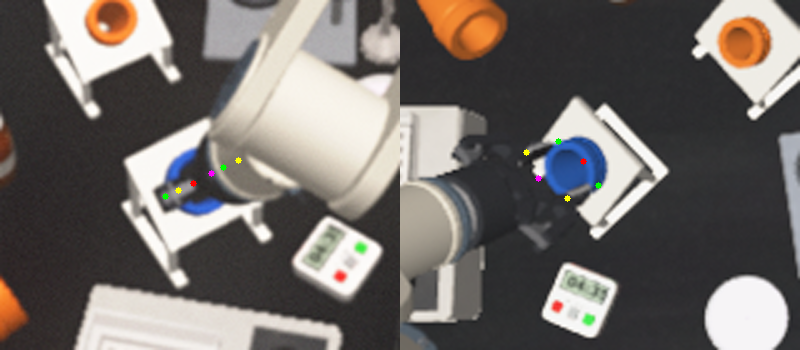

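The projection puts the TCP (red) inside the collar and the finger marks along it. I need to know where the fingertips actually end in tool coordinates.

Run:
```python
from plan import *; from h import *
s=sensors.sense(); R=Ro.from_euler('xyz',s["tcp_rot"]).as_matrix(); p=s["eef_pos"]; state()
for n in ("side","top"):
    im,d=grab_frame(n); W=cloud(n,im,d); L=(W-p)@R; h=cv2.cvtColor(im,cv2.COLOR_RGB2HSV)
    g=(h[...,1]<90)&(h[...,2]<175)&(abs(L[...,0])<16)&(abs(L[...,1])<60)&(L[...,2]>-75)&(L[...,2]<0)
    for lo in range(-75,0,5):
        k=L[g&(L[...,2]>=lo)&(L[...,2]<lo+5)]
        a=k[k[:,1]>0]; b=k[k[:,1]<0]
        print(n,lo,"|",len(a),a[:,1].min().round() if len(a) else "",a[:,1].max().round() if len(a) else "","|",len(b),b[:,1].min().round() if len(b) else "",b[:,1].max().round() if len(b) else "")
```

```text
2.8 p [473.4 384.3  72.1] rot [3.139 0.525 2.308] F [-1.2  2.9  4.5] M [ 0.33 -0.16  0.21] open 54.9 gf 2.9 q [ 0.98  0.57  1.76 -0.6   1.03  0.61]
side -75 | 5 31.0 38.0 | 0  
side -70 | 1 36.0 36.0 | 0  
side -65 | 0   | 0  
side -60 | 0   | 0  
side -55 | 0   | 0  
side -50 | 0   | 0  
side -45 | 0   | 0  
side -40 | 0   | 0  
side -35 | 0   | 0  
side -30 | 0   | 0  
side -25 | 0   | 0  
side -20 | 1 27.0 27.0 | 0  
side -15 | 2 26.0 26.0 | 0  
side -10 | 2 26.0 28.0 | 0  
side -5 | 0   | 0  
top -75 | 11 30.0 59.0 | 10 -54.0 -29.0
top -70 | 13 28.0 49.0 | 8 -41.0 -28.0
top -65 | 12 28.0 34.0 | 6 -41.0 -27.0
top -60 | 11 28.0 39.0 | 10 -41.0 -28.0
top -55 | 9 28.0 42.0 | 7 -41.0 -28.0
top -50 | 9 28.0 42.0 | 9 -40.0 -27.0
top -45 | 14 28.0 43.0 | 10 -41.0 -27.0
top -40 | 10 27.0 37.0 | 9 -39.0 -28.0
top -35 | 5 27.0 40.0 | 4 -36.0 -30.0
top -30 | 1 29.0 29.0 | 1 -32.0 -32.0
top -25 | 0   | 1 -32.0 -32.0
top -20 | 0   | 1 -33.0 -33.0
top -15 | 0   | 0  
top -10 | 0   | 3 -33.0 -30.0
top -5 | 2 42.0 51.0 | 3 -32.0 -28.0
```

Run:
```python
from plan import *; from h import *
s=sensors.sense(); R=Ro.from_euler('xyz',s["tcp_rot"]).as_matrix(); p=s["eef_pos"]
im,d=grab_frame("side"); L=(cloud("side",im,d)-p)@R
for v in range(321,333,2): print(v,[f"{u}:{'/'.join(str(int(a)) for a in L[v,u].round())}c{im[v,u].tolist()}" for u in range(302,322,3)])
im,d=grab_frame("top"); L=(cloud("top",im,d)-p)@R
print("top")
for v in range(258,278,3): print(v,[f"{u}:{'/'.join(str(int(a)) for a in L[v,u].round())}c{im[v,u].tolist()}" for u in range(178,202,3)])
```

```text
321 ['302:-21/33/-7c[251, 249, 245]', '305:-18/27/-8c[208, 207, 212]', '308:-13/37/-74c[59, 86, 161]', '311:-10/35/-88c[54, 59, 86]', '314:-7/42/-137c[63, 61, 59]', '317:-4/37/-142c[59, 58, 55]', '320:-1/37/-163c[54, 47, 47]']
323 ['302:-17/33/2c[246, 243, 240]', '305:-12/60/-128c[135, 135, 140]', '308:-9/50/-116c[99, 97, 102]', '311:-6/34/-77c[84, 81, 82]', '314:-3/43/-134c[138, 134, 136]', '317:0/36/-131c[101, 97, 99]', '320:3/37/-156c[50, 44, 46]']
325 ['302:-11/67/-124c[128, 122, 118]', '305:-8/61/-126c[70, 68, 71]', '308:-5/55/-125c[130, 127, 128]', '311:-2/51/-132c[150, 148, 149]', '314:1/45/-135c[156, 153, 156]', '317:4/38/-130c[115, 114, 114]', '320:7/37/-148c[49, 47, 44]']
327 ['302:-7/68/-122c[95, 91, 88]', '305:-4/63/-127c[118, 114, 119]', '308:-1/58/-129c[149, 145, 148]', '311:2/51/-128c[157, 152, 154]', '314:5/32/-77c[112, 109, 110]', '317:8/41/-134c[62, 55, 56]', '320:11/24/-94c[54, 52, 49]']
329 ['302:-3/65/-100c[184, 176, 170]', '305:0/66/-128c[115, 114, 115]', '308:3/59/-124c[127, 124, 127]', '311:6/41/-79c[115, 112, 114]', '314:9/36/-85c[55, 54, 55]', '317:12/31/-91
[... 1373 characters left out ...]
8/-34/-80c[47, 46, 49]', '187:-9/-38/-73c[46, 46, 49]', '190:-5/-39/-59c[44, 44, 48]', '193:-1/-41/-45c[88, 87, 86]', '196:29/-32/2c[238, 236, 229]', '199:16/-41/-5c[238, 236, 229]']
273 ['178:0/-32/-95c[46, 47, 49]', '181:8/-31/-76c[54, 55, 59]', '184:-1/-39/-79c[59, 61, 64]', '187:-4/-43/-74c[46, 47, 50]', '190:47/-26/-3c[109, 106, 103]', '193:37/-33/-5c[239, 236, 230]', '196:32/-39/-2c[238, 236, 229]', '199:25/-45/-2c[238, 236, 229]']
276 ['178:10/-35/-90c[45, 46, 48]', '181:11/-38/-80c[44, 45, 48]', '184:2/-45/-83c[55, 57, 60]', '187:-8/-52/-87c[47, 47, 50]', '190:-10/-56/-81c[47, 46, 50]', '193:46/-37/-2c[198, 193, 184]', '196:38/-44/-3c[238, 236, 229]', '199:32/-50/-1c[239, 236, 230]']
```

The finger points end about 30 mm behind the reported TCP, right where the collar's top face is, and the 5 N contact agrees. So the pads closed above the collar. I'll reopen, go about 20 mm deeper and close again.

Converted, 0.019 m is 0.0253, 0.013 m is 0.0173.

Call:
move_arm:
  motion:
    - [0,0,0,0,0,-0.0053,0.085]
    - [0,0,0,0,0,-0.0053,0.085]
    - [0,0,0,0,0,-0.0053,0.085]
    - [0,0,0,0,0,-0.0053,0.085]
    - [0,0,0,0,0,0.0067,0.085]
    - [0,0,0,0,0,0.0173,0.085]
    - [0,0,0,0,0,0.0253,0.085]
    - [0,0,0,0,0,0.0253,0.085]

```text
clock: 4.0
eef_pos: [479.6, 376.2, 54.7]
tcp_rot: [3.141, 0.525, 2.308]
contact_force: [0.0, -0.1, 0.0]
opening: 0.995
grasp_force: 0.0
```

Call:
move_arm:
  motion:
    - [0,0,0,0,0,0,0.075]
    - [0,0,0,0,0,0,0.065]
    - [0,0,0,0,0,0,0.058]
    - [0,0,0,0,0,0,0.05]
    - [0,0,0,0,0,0,0.05]
    - [0,0,0,0,0,0,0.05]
  grip_force: 30

```text
clock: 4.75
eef_pos: [478.9, 376.3, 55.8]
tcp_rot: [-3.142, 0.526, 2.308]
contact_force: [-5.3, -2.0, 4.5]
opening: 0.727
grasp_force: 32.1
```

Converted, -0.09 m is -0.12, -0.078 m is -0.104.

Call:
move_arm:
  motion:
    - [0,0,0,0,0,-0.008,0.05]
    - [0,0,0,0,0,-0.0213,0.05]
    - [0,0,0,0,0,-0.04,0.05]
    - [0,0,0,0,0,-0.0613,0.05]
    - [0,0,0,0,0,-0.0827,0.05]
    - [0,0,0,0,0,-0.104,0.05]
    - [0,0,0,0,0,-0.12,0.05]
    - [0,0,0,0,0,-0.12,0.05]

```text
clock: 5.75
eef_pos: [449.2, 411.1, 134.2]
tcp_rot: [3.138, 0.525, 2.308]
contact_force: [0.3, 0.1, -1.3]
opening: 0.726
grasp_force: 33.9
```

Run:
```python
from plan import *; from h import *
state()
s=sensors.sense(); R=Ro.from_euler('xyz',s["tcp_rot"]).as_matrix(); p=s["eef_pos"]
for n in ("side","top"):
    im,d=grab_frame(n); L=(cloud(n,im,d)-p)@R
    b=colour(im,100,125,110)&(np.linalg.norm(L,axis=-1)<90); print(n,b.sum(),np.percentile(L[b],[2,50,98],axis=0).round().tolist())
    np.savez(n+"1.npz",p=im,d=d)
    if n=="top": T=im
    else: S=im
cv2.imwrite("pics/c3.png",np.hstack([cv2.resize(S[200:360,240:400],(400,400),interpolation=2),cv2.resize(T[170:330,120:280],(400,400),interpolation=2)])[:,:,::-1])
delta(az(60),np.array([466,250,290]))
```

```text
5.75 p [449.2 411.1 134.2] rot [3.138 0.525 2.308] F [ 0.3  0.1 -1.3] M [0.27 0.27 0.04] open 61.7 gf 33.9 q [ 1.03  0.5   1.71 -0.55  1.16  0.58]
side 140 [[-29.0, -3.0, -48.0], [15.0, 13.0, -42.0], [29.0, 28.0, -26.0]]
top 661 [[-29.0, -28.0, -47.0], [-9.0, 1.0, -31.0], [27.0, 28.0, 20.0]]
turn [-0.08, 0.521, -0.302] shift m [-0.191, -0.095, -0.0708] | rows>= 3.6
```

View pics/c3.png

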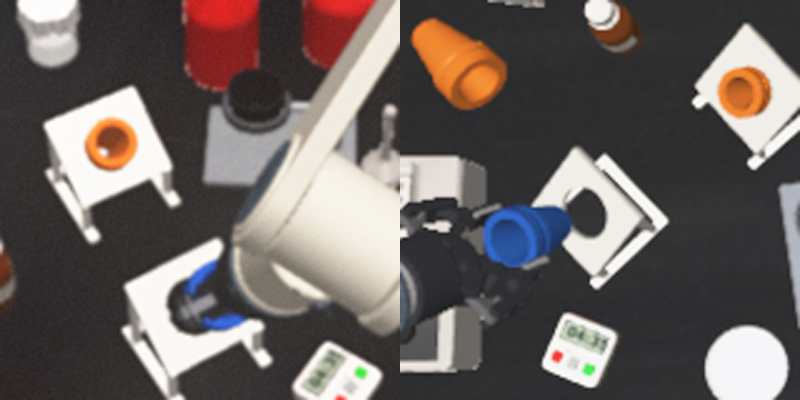

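The sleeve is held square: the collar is centred in the tool frame and its top face sits about 46 mm behind the TCP, so the narrow end is about 26 mm ahead of it. Next is the move over the stand mouth.

Run:
```python
from plan import *
delta(az(60),[450,400,190]); delta(az(60),[461,121.6,166])
```

```text
turn [-0.08, 0.521, -0.302] shift m [-0.0355, -0.006, -0.0453] | rows>= 3.3
turn [-0.08, 0.521, -0.302] shift m [-0.2081, -0.1851, 0.0823] | rows>= 4.6
```

Converted, -0.166 m is -0.2213, -0.142 m is -0.1893, 0.521 rad is 0.3317.

Call:
move_arm:
  motion:
    - [-0.0127,0.0828,-0.0477,-0.0107,-0.0013,-0.02,0.05]
    - [-0.0255,0.1655,-0.0955,-0.0267,-0.004,-0.04,0.05]
    - [-0.0382,0.2483,-0.1439,-0.048,-0.008,-0.06,0.05]
    - [-0.0509,0.3317,-0.1923,-0.0667,-0.0267,-0.0453,0.05]
    - [-0.0509,0.3317,-0.1923,-0.1053,-0.068,-0.0173,0.05]
    - [-0.0509,0.3317,-0.1923,-0.144,-0.108,0.0107,0.05]
    - [-0.0509,0.3317,-0.1923,-0.1827,-0.148,0.04,0.05]
    - [-0.0509,0.3317,-0.1923,-0.2213,-0.1893,0.0693,0.05]

```text
clock: 6.85
eef_pos: [457.8, 187.0, 170.6]
tcp_rot: [-3.14, -0.0, 2.617]
contact_force: [1.5, -0.6, -1.7]
opening: 0.727
grasp_force: 33.8
```

```bash
python3 -c "
from plan import *
state();delta(az(60),[461,121.6,166])"
```

```text
6.85 p [457.8 187.  170.6] rot [-3.14  -0.     2.617] F [ 1.5 -0.6 -1.7] M [-0.01 -0.08 -0.  ] open 61.8 gf 33.8 q [ 0.39  0.2   1.95 -0.    1.   -0.66]
turn [-0.001, -0.0, -0.0] shift m [-0.0355, -0.055, 0.0046] | rows>= 1.0
```

Converted, -0.055 m is -0.0733, -0.0355 m is -0.0473.

Call:
move_arm:
  motion:
    - [0,0,0,-0.0187,-0.0293,0.0013,0.05]
    - [0,0,0,-0.0373,-0.0587,0.004,0.05]
    - [0,0,0,-0.0473,-0.0733,0.0061,0.05]
    - [0,0,0,-0.0473,-0.0733,0.0061,0.05]
    - [0,0,0,-0.0473,-0.0733,0.0061,0.05]

```text
clock: 7.48
eef_pos: [461.6, 124.3, 166.6]
tcp_rot: [3.141, -0.0, 2.618]
contact_force: [0.1, 0.4, -1.7]
opening: 0.728
grasp_force: 33.8
```

```bash
cat > look.py <<'E'
from plan import *; from h import *
import sys
def look(tag,R_,col,zt=None):
    s=sensors.sense(); p=s["eef_pos"]; out=[]
    for n,(x0,y0) in dict(side=(280,160),top=(212,177)).items():
        im,d=grab_frame(n); W=cloud(n,im,d)
        b=colour(im,*col)&(np.hypot(W[...,0]-p[0],W[...,1]-p[1])<45)&(W[...,2]>90)
        P=W[b]; zt_=np.percentile(P[:,2],95); t=P[P[:,2]>zt_-6]
        h=cv2.convexHull(t[:,:2].astype(np.float32))[:,0]
        hd=np.concatenate([np.linspace(h[i-1],h[i],8) for i in range(len(h))])
        print(n,b.sum(),"z top",np.round(np.percentile(P[:,2],[50,90,95]),1),"circle R",R_,circ(hd,R_)[0].round(1),"tcp",p.round(1))
        dk=(im.max(-1)<75)&(np.hypot(W[...,0]-461,W[...,1]-121.6)<36)&(abs(W[...,2]-100)<8); print("   mouth-ish",dk.sum(),np.median(W[dk],0).round(1) if dk.any() else "")
        out.append(cv2.resize(im[y0:y0+160,x0:x0+160],(400,400),interpolation=2))
    cv2.imwrite(f"pics/{tag}.png",np.hstack(out)[:,:,::-1])
E
python3 -c "
from look import *
state();look('c4',32,(100,125,110))"
```

```text
7.47 p [461.6 124.3 166.6] rot [ 3.141 -0.     2.618] F [ 0.1  0.4 -1.7] M [-0.   -0.05 -0.04] open 61.9 gf 33.8 q [ 0.26  0.17  1.98  0.    0.98 -0.79]
side 505 z top [195.  212.1 213.9] circle R 32 [461.  127.6] tcp [461.6 124.3 166.6]
   mouth-ish 133 [454.7 135.9  99.4]
top 61 z top [211.7 328.2 330.9] circle R 32 [454.6 127.1] tcp [461.6 124.3 166.6]
   mouth-ish 28 [435.2 118.8  99.7]
```

View pics/c4.png

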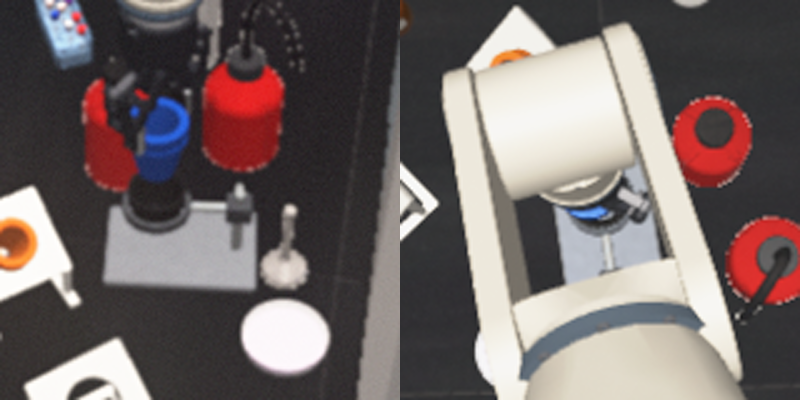

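The sleeve hangs upright over the black mouth. The side view has it at about (160,125) in the crop, directly above the mouth at (155,200). The collar top is at z≈212, so the narrow end is at about 141. Now I'll centre it and lower it.

```bash
python3 -c "
from plan import *
state();delta(az(60),[461,121.6,110])"
```

```text
7.58 p [461.5 124.4 166.7] rot [3.141 0.    2.618] F [-0.6  0.6 -1.1] M [ 0.05 -0.01 -0.02] open 62.0 gf 33.8 q [ 0.26  0.17  1.98  0.    0.98 -0.79]
turn [0.0, 0.0, 0.0] shift m [-0.0009, -0.0027, 0.0567] | rows>= 0.9
```

Converted, 0.0567 m is 0.0756, 0.01 m is 0.0133.

Call:
move_arm:
  motion:
    - [0,0,0,-0.0013,-0.0036,0.0133,0.05]
    - [0,0,0,-0.0013,-0.0036,0.0333,0.05]
    - [0,0,0,-0.0013,-0.0036,0.0507,0.05]
    - [0,0,0,-0.0013,-0.0036,0.0627,0.05]
    - [0,0,0,-0.0013,-0.0036,0.0707,0.05]
    - [0,0,0,-0.0013,-0.0036,0.0756,0.05]
    - [0,0,0,-0.0013,-0.0036,0.0756,0.05]

```text
clock: 8.45
eef_pos: [461.0, 120.8, 109.9]
tcp_rot: [3.142, 0.0, 2.618]
contact_force: [0.8, -0.1, -0.9]
opening: 0.728
grasp_force: 33.9
```

Call:
move_arm:
  motion:
    - [0,0,0,0,0,0.0053,0.05]
    - [0,0,0,0,0,0.0093,0.05]
    - [0,0,0,0,0,0.0133,0.05]
    - [0,0,0,0,0,0.016,0.05]
    - [0,0,0,0,0,0.0173,0.05]
    - [0,0,0,0,0,0.0187,0.05]
    - [0,0,0,0,0,0.0187,0.05]

```text
clock: 9.32
eef_pos: [461.1, 120.6, 96.0]
tcp_rot: [-3.141, 0.0, 2.618]
contact_force: [0.8, -3.4, 1.3]
opening: 0.726
grasp_force: 34.1
```

```bash
python3 -c "
from plan import *
state()"
```

```text
9.32 p [461.1 120.6  96. ] rot [-3.141  0.     2.618] F [ 0.8 -3.4  1.3] M [-0.73 -0.04  0.04] open 61.7 gf 34.1 q [ 0.25  0.28  2.05 -0.    0.82 -0.79]
```

A sideways force of -3.4 N in y with little vertical force means the sleeve is touching the wall on the +y side. I'll shift it about 1.3 mm towards -y and continue down.

Converted, 0.003 m is 0.004, 0.002 m is 0.0027.

Call:
move_arm:
  motion:
    - [0,0,0,-0.0008,-0.0015,0,0.05]
    - [0,0,0,-0.0008,-0.0015,0.0013,0.05]
    - [0,0,0,-0.0008,-0.0015,0.0027,0.05]
    - [0,0,0,-0.0008,-0.0015,0.004,0.05]
    - [0,0,0,-0.0008,-0.0015,0.004,0.05]

```text
clock: 9.95
eef_pos: [461.2, 119.7, 93.0]
tcp_rot: [3.141, 0.0, 2.618]
contact_force: [1.7, -0.3, -0.4]
opening: 0.729
grasp_force: 34.0
```

Converted, 0.002 m is 0.0027, 0.001 m is 0.0013.

Call:
move_arm:
  motion:
    - [0,0,0,0,0,0.0013,0.05]
    - [0,0,0,0,0,0.0027,0.05]
    - [0,0,0,0,0,0.0027,0.05]

```text
clock: 10.32
eef_pos: [461.3, 119.6, 91.1]
tcp_rot: [3.141, 0.001, 2.618]
contact_force: [1.4, -1.4, 0.6]
opening: 0.728
grasp_force: 34.2
```

Converted, 0.002 m is 0.0027, 0.001 m is 0.0013.

Call:
move_arm:
  motion:
    - [0,0,0,0,-0.0004,0.0013,0.05]
    - [0,0,0,0,-0.0004,0.0027,0.05]
    - [0,0,0,0,-0.0004,0.0027,0.05]

```text
clock: 10.7
eef_pos: [461.3, 119.6, 89.2]
tcp_rot: [3.141, 0.001, 2.618]
contact_force: [3.0, 1.0, 4.2]
opening: 0.73
grasp_force: 34.5
```

The resistance is now rising at the spring rate, so the sleeve is seated with about 5 N on it. I'll back off 2 mm to unload it and open.

Converted, -0.002 m is -0.0027, -0.001 m is -0.0013.

Call:
move_arm:
  motion:
    - [0,0,0,0,0,-0.0013,0.05]
    - [0,0,0,0,0,-0.0027,0.05]
    - [0,0,0,0,0,-0.0027,0.062]
    - [0,0,0,0,0,-0.0027,0.07]
    - [0,0,0,0,0,-0.0027,0.085]
    - [0,0,0,0,0,-0.0027,0.085]
    - [0,0,0,0,0,-0.0027,0.085]
    - [0,0,0,0,0,-0.0027,0.085]

```text
clock: 11.7
eef_pos: [460.7, 119.3, 90.9]
tcp_rot: [-3.141, -0.0, 2.618]
contact_force: [-0.2, -0.2, 0.4]
opening: 0.996
grasp_force: 0.0
```

Converted, -0.14 m is -0.1867, -0.13 m is -0.1733.

Call:
move_arm:
  motion:
    - [0,0,0,0,0,-0.0133,0.085]
    - [0,0,0,0,0,-0.04,0.085]
    - [0,0,0,0,0,-0.08,0.085]
    - [0,0,0,0,0,-0.1333,0.085]
    - [0,0,0,0,0.0533,-0.1733,0.085]
    - [0,0,0,-0.0533,0.12,-0.1867,0.085]
    - [0,0,0,-0.1067,0.1733,-0.1867,0.085]
    - [0,0,0,-0.1067,0.1867,-0.1867,0.085]

```text
clock: 12.7
eef_pos: [603.1, 201.3, 231.3]
tcp_rot: [3.14, 0.001, 2.617]
contact_force: [-0.6, -0.0, -0.6]
opening: 0.997
grasp_force: 0.0
```

Run:
```python
from plan import *; from h import *
state(); out=[]
for n,(x0,y0) in dict(side=(280,160),top=(212,177)).items():
    im,d=grab_frame(n); W=cloud(n,im,d)
    b=colour(im,100,125,110)&(np.hypot(W[...,0]-461,W[...,1]-121)<50)&(W[...,2]>90)
    P=W[b]; nn=None
    if len(P)>60:
        t=P[P[:,2]>np.percentile(P[:,2],92)-5]; A=np.c_[t[:,:2]-t[:,:2].mean(0),np.ones(len(t))]; k=np.linalg.lstsq(A,t[:,2],rcond=None)[0]
        h=cv2.convexHull(t[:,:2].astype(np.float32))[:,0]; hd=np.concatenate([np.linspace(h[i-1],h[i],8) for i in range(len(h))])
        print(n,len(P),"z",np.percentile(P[:,2],[50,80,92]).round(1),"c32",circ(hd,32)[0].round(1),"free",circ(hd)[0].round(1),"slopes",k[:2].round(3))
    else: print(n,len(P))
    out.append(cv2.resize(im[y0:y0+160,x0:x0+160],(400,400),interpolation=2))
cv2.imwrite("pics/c5.png",np.hstack(out)[:,:,::-1])
delta(RT,ORANGE+90*N)
```

```text
12.7 p [603.1 201.3 231.3] rot [3.140e+00 1.000e-03 2.617e+00] F [-0.6 -0.  -0.6] M [ 0.01  0.04 -0.04] open 84.7 gf 0.0 q [ 0.32  0.35  1.59 -0.    1.2  -0.73]
side 497 z [127.7 135.  136.9] c32 [462.2 120.3] free [462.3 120.5  31.6] slopes [-0.008  0.007]
top 0
turn [0.081, -0.523, 0.303] shift m [0.0423, 0.0201, 0.079] | rows>= 3.3
```

View pics/c5.png

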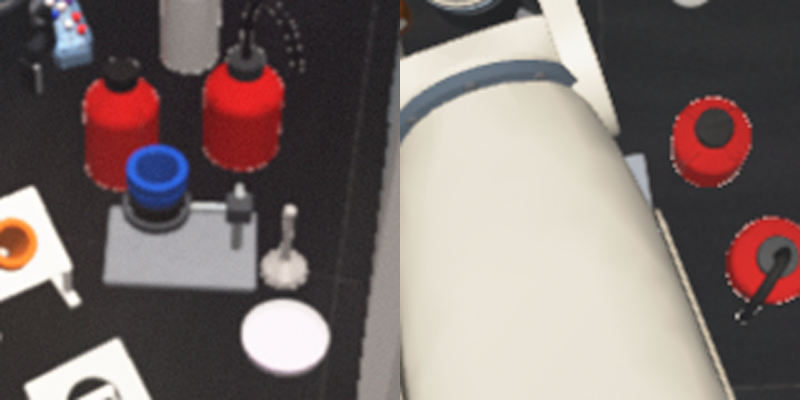

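Blue is seated square: its centre is at about (462,120), the slopes are below 0.01 and its top is at z≈136. Now for the orange one, using the corrected fingertip offset.

Converted, 0.079 m is 0.1053, 0.01 m is 0.0133, -0.523 rad is -0.333.

Call:
move_arm:
  motion:
    - [0.0127,-0.0828,0.0477,0.0133,0.0067,0.0133,0.085]
    - [0.0255,-0.1655,0.0955,0.0267,0.0133,0.04,0.085]
    - [0.0382,-0.2483,0.1432,0.04,0.02,0.0667,0.085]
    - [0.0516,-0.333,0.1929,0.0564,0.0268,0.0933,0.085]
    - [0.0516,-0.333,0.1929,0.0564,0.0268,0.1053,0.085]
    - [0.0516,-0.333,0.1929,0.0564,0.0268,0.1053,0.085]

```text
clock: 13.55
eef_pos: [571.7, 238.6, 151.6]
tcp_rot: [-3.139, 0.527, 2.31]
contact_force: [-0.3, 0.5, 0.1]
opening: 0.996
grasp_force: 0.0
```

```bash
python3 -c "
from plan import *
state();delta(RT,ORANGE-17*N)"
```

```text
13.55 p [571.7 238.6 151.6] rot [-3.139  0.527  2.31 ] F [-0.3  0.5  0.1] M [0.17 0.09 0.  ] open 84.7 gf 0.0 q [ 0.69  0.41  1.81 -0.64  1.    0.33]
turn [-0.001, 0.001, 0.001] shift m [-0.0003, 0.0021, 0.1069] | rows>= 1.7
```

Converted, 0.106 m is 0.1413, 0.001 m is 0.0013.

Call:
move_arm:
  motion:
    - [0,0,0,0,0.0013,0.04,0.085]
    - [0,0,0,0,0.0027,0.08,0.085]
    - [0,0,0,0,0.0027,0.1067,0.085]
    - [0,0,0,0,0.0027,0.124,0.085]
    - [0,0,0,0,0.0027,0.1347,0.085]
    - [0,0,0,0,0.0027,0.1413,0.085]
    - [0,0,0,0,0.0027,0.1413,0.085]

```text
clock: 14.42
eef_pos: [611.0, 201.1, 60.5]
tcp_rot: [3.141, 0.527, 2.307]
contact_force: [-0.7, 0.1, 0.4]
opening: 0.996
grasp_force: 0.0
```

Call:
move_arm:
  motion:
    - [0,0,0,0,0,0,0.07]
    - [0,0,0,0,0,0,0.058]
    - [0,0,0,0,0,0,0.05]
    - [0,0,0,0,0,0,0.042]
    - [0,0,0,0,0,0,0.042]
    - [0,0,0,0,0,0,0.042]
  grip_force: 30

```text
clock: 15.18
eef_pos: [609.8, 199.9, 60.8]
tcp_rot: [-3.14, 0.528, 2.307]
contact_force: [-5.8, -2.0, 8.5]
opening: 0.62
grasp_force: 30.0
```

Converted, -0.094 m is -0.1253, -0.078 m is -0.104.

Call:
move_arm:
  motion:
    - [0,0,0,0,0,-0.008,0.042]
    - [0,0,0,0,0,-0.0213,0.042]
    - [0,0,0,0,0,-0.04,0.042]
    - [0,0,0,0,0,-0.0613,0.042]
    - [0,0,0,0,0,-0.0827,0.042]
    - [0,0,0,0,0,-0.104,0.042]
    - [0,0,0,0,0,-0.1253,0.042]
    - [0,0,0,0,0,-0.1253,0.042]

```text
clock: 16.18
eef_pos: [579.4, 237.0, 143.1]
tcp_rot: [3.138, 0.527, 2.307]
contact_force: [-0.0, -0.5, -1.0]
opening: 0.617
grasp_force: 32.0
```

Run:
```python
from plan import *; from h import *
state()
s=sensors.sense(); R=Ro.from_euler('xyz',s["tcp_rot"]).as_matrix(); p=s["eef_pos"]
for n in ("side","top"):
    im,d=grab_frame(n); L=(cloud(n,im,d)-p)@R
    b=colour(im,5,18,110)&(np.linalg.norm(L,axis=-1)<90); print(n,b.sum(),np.percentile(L[b],[2,50,98],axis=0).round().tolist())
delta(az(60),[560,235,200]); delta(az(60),[461,119.6,205])
```

```text
16.18 p [579.4 237.  143.1] rot [3.138 0.527 2.307] F [-0.  -0.5 -1. ] M [0.23 0.18 0.01] open 52.4 gf 32.0 q [ 0.68  0.43  1.81 -0.65  0.98  0.34]
side 109 [[4.0, -14.0, -43.0], [18.0, 6.0, -35.0], [26.0, 25.0, 15.0]]
top 410 [[-23.0, -23.0, -42.0], [-6.0, 3.0, -28.0], [21.0, 26.0, 27.0]]
turn [-0.081, 0.523, -0.303] shift m [-0.019, -0.0147, -0.0565] | rows>= 3.3
turn [-0.081, 0.523, -0.303] shift m [-0.0379, -0.1656, -0.0514] | rows>= 3.3
```

Converted, -0.1656 m is -0.2208, -0.0514 m is -0.0685, 0.523 rad is 0.333.

Call:
move_arm:
  motion:
    - [-0.0127,0.0828,-0.0477,-0.0053,-0.004,-0.024,0.042]
    - [-0.0255,0.1655,-0.0955,-0.012,-0.0093,-0.048,0.042]
    - [-0.0382,0.2483,-0.1445,-0.0253,-0.02,-0.0747,0.042]
    - [-0.0516,0.333,-0.1929,-0.0307,-0.06,-0.0733,0.042]
    - [-0.0516,0.333,-0.1929,-0.036,-0.1067,-0.072,0.042]
    - [-0.0516,0.333,-0.1929,-0.0413,-0.1533,-0.0707,0.042]
    - [-0.0516,0.333,-0.1929,-0.0467,-0.1973,-0.0693,0.042]
    - [-0.0516,0.333,-0.1929,-0.0505,-0.2208,-0.0685,0.042]

```text
clock: 17.27
eef_pos: [459.8, 118.2, 204.5]
tcp_rot: [-3.14, -0.001, 2.617]
contact_force: [-0.1, 0.1, 0.2]
opening: 0.617
grasp_force: 32.0
```

Call:
move_arm:
  motion:
    - [0,0,0,0,0,0,0.042]
    - [0,0,0,0,0,0,0.042]

```text
clock: 17.52
eef_pos: [462.0, 120.1, 205.1]
tcp_rot: [3.141, 0.001, 2.618]
contact_force: [0.8, -0.4, -0.4]
opening: 0.616
grasp_force: 32.0
```

Run:
```python
from plan import *; from h import *
state(); p0=sensors.sense()["eef_pos"]
im,d=grab_frame("side"); W=cloud("side",im,d); 
for c,lab,R_,zc in (((5,18,110),"orange",27,0),((100,125,110),"blue",32,0)):
    b=colour(im,*c)&(np.hypot(W[...,0]-p0[0],W[...,1]-p0[1])<50)&(W[...,2]>100); P=W[b]
    t=P[P[:,2]>np.percentile(P[:,2],92)-5]; h=cv2.convexHull(t[:,:2].astype(np.float32))[:,0]; hd=np.concatenate([np.linspace(h[i-1],h[i],8) for i in range(len(h))])
    print(lab,len(P),np.percentile(P[:,2],[2,50,92]).round(1),circ(hd,R_)[0].round(1),circ(hd)[0].round(1))
cv2.imwrite("pics/c6.png",cv2.resize(im[120:280,280:440],(560,560),interpolation=2)[:,:,::-1])
delta(az(60),[461,119.6,145])
```

```text
17.52 p [462.  120.1 205.1] rot [3.141e+00 1.000e-03 2.618e+00] F [ 0.8 -0.4 -0.4] M [ 0.   -0.01  0.  ] open 52.4 gf 32.0 q [ 0.25  0.13  1.94  0.    1.07 -0.8 ]
orange 423 [178.8 229.8 245.9] [463.1 123.9] [463.1 124.   27.1]
blue 448 [102.5 126.8 137.6] [461.4 121.7] [461.7 121.9  31.4]
turn [0.001, 0.0, -0.0] shift m [0.0005, -0.001, 0.06] | rows>= 1.0
```

View pics/c6.png

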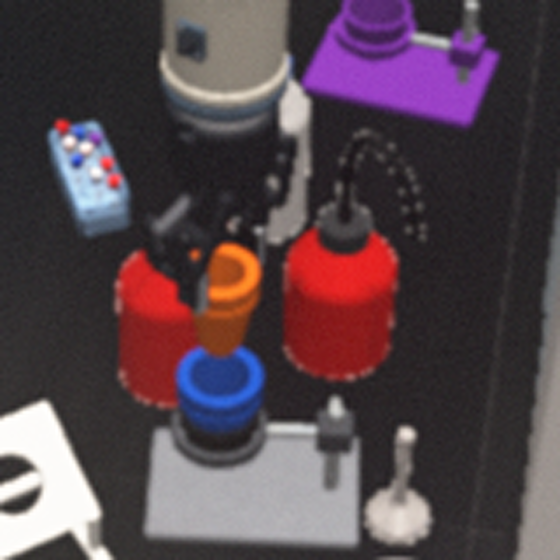

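Orange hangs upright at crop (235,270), directly above blue's bore at (220,375). I'll lower it into the bore and stop above contact.

Converted, 0.06 m is 0.08, 0.056 m is 0.0747.

Call:
move_arm:
  motion:
    - [0,0,0,0.0005,-0.0016,0.0133,0.042]
    - [0,0,0,0.0005,-0.0016,0.0333,0.042]
    - [0,0,0,0.0005,-0.0016,0.0533,0.042]
    - [0,0,0,0.0005,-0.0016,0.0667,0.042]
    - [0,0,0,0.0005,-0.0016,0.0747,0.042]
    - [0,0,0,0.0005,-0.0016,0.08,0.042]
    - [0,0,0,0.0005,-0.0016,0.08,0.042]

```text
clock: 18.45
eef_pos: [460.2, 118.7, 145.0]
tcp_rot: [3.142, 0.0, 2.618]
contact_force: [-0.6, 0.5, -1.0]
opening: 0.62
grasp_force: 32.0
```

Converted, 0.009 m is 0.012, 0.008 m is 0.0107.

Call:
move_arm:
  motion:
    - [0,0,0,0,0,0.004,0.042]
    - [0,0,0,0,0,0.008,0.042]
    - [0,0,0,0,0,0.0107,0.042]
    - [0,0,0,0,0,0.012,0.042]
    - [0,0,0,0,0,0.012,0.042]

```text
clock: 19.08
eef_pos: [460.6, 119.0, 136.2]
tcp_rot: [3.141, 0.001, 2.618]
contact_force: [2.6, 2.5, 0.8]
opening: 0.622
grasp_force: 32.1
```

Contact is on the -x/-y wall, so I'll shift about 0.7 mm towards +x and +y and continue.

Converted, 0.002 m is 0.0027, 0.001 m is 0.0013.

Call:
move_arm:
  motion:
    - [0,0,0,-0.0004,0.0013,0,0.042]
    - [0,0,0,-0.0004,0.0013,0.0013,0.042]
    - [0,0,0,-0.0004,0.0013,0.0027,0.042]
    - [0,0,0,-0.0004,0.0013,0.0027,0.042]

```text
clock: 19.58
eef_pos: [461.0, 119.5, 134.0]
tcp_rot: [3.141, 0.0, 2.618]
contact_force: [1.2, 1.7, 0.5]
opening: 0.613
grasp_force: 32.0
```

Converted, 0.002 m is 0.0027, 0.001 m is 0.0013.

Call:
move_arm:
  motion:
    - [0,0,0,-0.0003,0.0009,0,0.042]
    - [0,0,0,-0.0003,0.0009,0.0013,0.042]
    - [0,0,0,-0.0003,0.0009,0.0027,0.042]
    - [0,0,0,-0.0003,0.0009,0.0027,0.042]

```text
clock: 20.08
eef_pos: [461.3, 119.9, 131.9]
tcp_rot: [-3.142, 0.0, 2.618]
contact_force: [0.9, 0.0, 0.9]
opening: 0.618
grasp_force: 32.0
```

Call:
move_arm:
  motion:
    - [0,0,0,0,0,0.0013,0.042]
    - [0,0,0,0,0,0.0027,0.042]
    - [0,0,0,0,0,0.0027,0.042]

```text
clock: 20.45
eef_pos: [461.6, 120.0, 130.1]
tcp_rot: [3.141, 0.0, 2.618]
contact_force: [1.5, 0.3, 1.1]
opening: 0.615
grasp_force: 32.0
```

Converted, 0.002 m is 0.0027, 0.001 m is 0.0013.

Call:
move_arm:
  motion:
    - [0,0,0,0,0,0.0013,0.042]
    - [0,0,0,0,0,0.0027,0.042]
    - [0,0,0,0,0,0.0027,0.042]

```text
clock: 20.82
eef_pos: [461.7, 120.0, 128.1]
tcp_rot: [3.141, 0.001, 2.618]
contact_force: [2.3, 0.8, 4.5]
opening: 0.619
grasp_force: 32.3
```

The load is again rising at the spring rate with about 5 N on it, so it's seated. I'll back off 2 mm and open.

Converted, -0.002 m is -0.0027, -0.001 m is -0.0013.

Call:
move_arm:
  motion:
    - [0,0,0,0,0,-0.0013,0.042]
    - [0,0,0,0,0,-0.0027,0.042]
    - [0,0,0,0,0,-0.0027,0.052]
    - [0,0,0,0,0,-0.0027,0.06]
    - [0,0,0,0,0,-0.0027,0.08]
    - [0,0,0,0,0,-0.0027,0.085]
    - [0,0,0,0,0,-0.0027,0.085]
    - [0,0,0,0,0,-0.0027,0.085]

```text
clock: 21.82
eef_pos: [461.3, 119.9, 130.0]
tcp_rot: [-3.142, 0.0, 2.618]
contact_force: [-0.5, -0.9, 0.4]
opening: 0.989
grasp_force: 0.0
```

Converted, 0.14 m is 0.1867, 0.13 m is 0.1733.

Call:
move_arm:
  motion:
    - [0,0,0,0,0,-0.0133,0.085]
    - [0,0,0,0,0,-0.04,0.085]
    - [0,0,0,0,0,-0.08,0.085]
    - [0,0,0,0,0,-0.1333,0.085]
    - [0,0,0,0,0.0533,-0.1467,0.085]
    - [0,0,0,-0.0533,0.12,-0.1467,0.085]
    - [0,0,0,-0.1067,0.1733,-0.1467,0.085]
    - [0,0,0,-0.1067,0.1867,-0.1467,0.085]

```text
clock: 22.82
eef_pos: [603.6, 201.9, 240.0]
tcp_rot: [3.141, 0.001, 2.617]
contact_force: [-0.2, -0.6, 0.5]
opening: 0.992
grasp_force: 0.0
```

Run:
```python
from plan import *; from h import *
state()
im,d=grab_frame("side"); W=cloud("side",im,d); 
for c,lab,R_ in (((5,18,110),"orange",27),((100,125,110),"blue",32)):
    b=colour(im,*c)&(np.hypot(W[...,0]-461,W[...,1]-121)<50)&(W[...,2]>100); P=W[b]
    t=P[P[:,2]>np.percentile(P[:,2],92)-5]; h=cv2.convexHull(t[:,:2].astype(np.float32))[:,0]; hd=np.concatenate([np.linspace(h[i-1],h[i],8) for i in range(len(h))])
    A=np.c_[t[:,:2]-t[:,:2].mean(0),np.ones(len(t))]
    print(lab,len(P),np.percentile(P[:,2],[2,50,92]).round(1),circ(hd,R_)[0].round(1),circ(hd)[0].round(1),"slopes",np.linalg.lstsq(A,t[:,2],rcond=None)[0][:2].round(3))
cv2.imwrite("pics/c7.png",cv2.resize(im[160:320,280:440],(560,560),interpolation=2)[:,:,::-1])
```

```text
22.82 p [603.6 201.9 240. ] rot [3.141e+00 1.000e-03 2.617e+00] F [-0.2 -0.6  0.5] M [-0.03  0.   -0.08] open 84.4 gf 0.0 q [ 0.32  0.34  1.58 -0.    1.22 -0.73]
orange 370 [139.  163.6 171.4] [463.2 121.2] [463.2 121.2  27. ] slopes [-0.008  0.019]
blue 243 [103.  127.7 136.8] [461.4 120.9] [461.5 123.1  30.2] slopes [0.012 0.016]
```

View pics/c7.png

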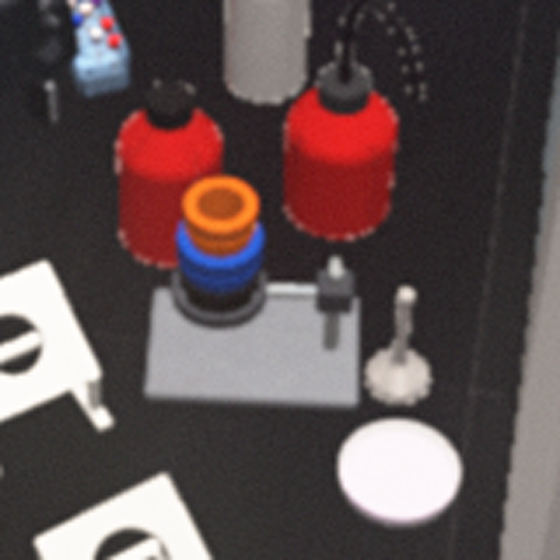

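The crop shows orange nested in blue, and blue in the black sleeve, all square. Orange sits about 32.6 mm up the blue axis, and the robot is clear of everything. I'll hand it in.

```bash
python3 -c "
from rig import order; print(order.sign_off())"
```

```text
the job is handed in; nothing more can be done
None
```

The blue sleeve is in the black sleeve and the orange one is nested in the blue, both let go and measuring square and seated; the job was handed in at about 23 s, and the sign-off gave no verdict.

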